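# Put the row of scrapers into the shadow tray in reverse order

### The job

The next job uses the four hand scrapers the other way round: move them from the saddles of the steel bench rest into the pockets of the shadow tray in reverse order, so that the leftmost scraper of the row ends in the rightmost pocket, the next one in the pocket beside it, and so on (left and right as you look along the tools from handle to blade). Lay each one down gently, without dropping it, flat and fully home in its pocket, and leave all four released and at rest.

Things in the scene. Friction and masses are not known exactly. Their poses are not given: they have to be found in the camera images.
- scraper_red: hand scraper, red flat-sided handle 80 x 28 x 20 mm high, a short 14 mm tip; 90 g. Origin on the handle's underside near the balance point, x from handle to blade (handle x -45..+35, shank and blade +35..+95), z up. Shank 8 wide, 6 high, its underside 7 above the handle's. Grip across the handle at the origin. Starts in its saddle, underside 28 mm above the bench, blade away from the robot
- scraper_yellow: hand scraper, yellow flat-sided handle 80 x 28 x 20 mm high, a long 11 mm wide tip; 90 g. Origin on the handle's underside near the balance point, x from handle to blade (handle x -45..+35, shank and blade +35..+95), z up. Shank 8 wide, 6 high, its underside 7 above the handle's. Grip across the handle at the origin. Starts in its saddle, underside 28 mm above the bench, blade away from the robot
- scraper_green: hand scraper, green flat-sided handle 80 x 28 x 20 mm high, a broad 18 mm tip; 90 g. Origin on the handle's underside near the balance point, x from handle to blade (handle x -45..+35, shank and blade +35..+95), z up. Shank 8 wide, 6 high, its underside 7 above the handle's. Grip across the handle at the origin. Starts in its saddle, underside 28 mm above the bench, blade away from the robot
- scraper_blue: hand scraper, blue flat-sided handle 80 x 28 x 20 mm high, a thick 9 mm tip; 90 g. Origin on the handle's underside near the balance point, x from handle to blade (handle x -45..+35, shank and blade +35..+95), z up. Shank 8 wide, 6 high, its underside 7 above the handle's. Grip across the handle at the origin. Starts in its saddle, underside 28 mm above the bench, blade away from the robot
- saddle_red: fixed grey saddle with a red tab at its robot-side end, where the red scraper starts; it shows that scraper's place in the row. Origin at its underside, 8 mm above the bench, axes as the rest's; scraper's origin above it within 6 mm. Handle block x -48..-30, 48 wide, floor 20, cheeks 28 high; shank block x 56..68, floor 27, cheeks 35 high; open for fingers between
- saddle_yellow: fixed grey saddle with a yellow tab at its robot-side end, where the yellow scraper starts; it shows that scraper's place in the row. Origin at its underside, 8 mm above the bench, axes as the rest's; scraper's origin above it within 6 mm. Handle block x -48..-30, 48 wide, floor 20, cheeks 28 high; shank block x 56..68, floor 27, cheeks 35 high; open for fingers between
- saddle_green: fixed grey saddle with a green tab at its robot-side end, where the green scraper starts; it shows that scraper's place in the row. Origin at its underside, 8 mm above the bench, axes as the rest's; scraper's origin above it within 6 mm. Handle block x -48..-30, 48 wide, floor 20, cheeks 28 high; shank block x 56..68, floor 27, cheeks 35 high; open for fingers between
- saddle_blue: fixed grey saddle with a blue tab at its robot-side end, where the blue scraper starts; it shows that scraper's place in the row. Origin at its underside, 8 mm above the bench, axes as the rest's; scraper's origin above it within 6 mm. Handle block x -48..-30, 48 wide, floor 20, cheeks 28 high; shank block x 56..68, floor 27, cheeks 35 high; open for fingers between
- rest: dark steel bench rest on the left or right of the bench: fixed plate 180 x 290 x 8 mm carrying the four saddles in a row at x = 0, y = -105, -35, 35, 105 mm. Origin at its underside below the row's middle; x away from the robot (as the blades point), y to the left looking from handle to blade, z up
- tray: fixed plywood and orange tray 180 x 290 x 40 mm, pockets at y = -105, -35, 35, 105. Origin at underside; x from handle to blade end (away from robot), y left, z up. A scraper home has its origin at x 0, z 24, x axes parallel. Handle end 44 wide from x -53, floor z 24; blade end 24 wide, x 45..109, floor z 31. Finger trough x -25..45 across all pockets, floor z 6 mm
Mind the look-alikes: they are no part of the job. Of the things shaped like the scraper_yellow, the yellow one is meant.

How it is judged:
By the outcome, as a careful person would: the job done as asked, in the order asked, and still so for the second after the job is handed in, with the robot touching nothing.
It also fails if it takes over 90 s, if anything falls off the work surface, if the arm or the gripper's body presses on something with over 40 N, if the wrist force passes 120 N, or if a joint passes its speed limit or range.

### The arm

A 6-joint arm with a two-finger parallel gripper is mounted at the origin on the work surface. World frame = base frame: x ahead of the robot, y to its left, z up, the work surface at z = 0. Lengths are in m, angles in degrees, forces in N, time in s.
With the tool pointing down it reaches from about 0.3 to 0.75 m from the base axis. Payload 8.5 kg.
Tool frame: the origin (TCP) lies at the very end of the fingers, on their centre line; the grasp point (between the pads) lies 19 mm behind it; z points along the fingers, y is the direction in which the jaws open and shut (so a half turn about z gives the same grasp; the last joint's range is limited). The gripper opens to 85 mm and grips with 20 to 120 N. Pads are 22 mm wide; open, the fingers measure 114 mm over their backs; the gripper's body (76 mm by 85 mm) begins 54 mm behind the grasp point. The pads swing forward as they close: fully open they stand 13 mm farther back than shut.
Start: joints at [-80.346, 21.807, 74.336, -0, 83.858, -12.336], TCP at [0.206, -0.51, 0.192] pointing down, gripper open.
Joint ranges: [-178.18, 178.18], [-50.72, 133.34], [12.68, 142.11], [-81.47, 261.47], [9.98, 163.14], [-165.26, 165.26]. Speed limits (degrees/s): [136.94, 136.94, 180, 180, 180, 180].

### API

Orientations are given as [roll, pitch, yaw] about the fixed x, y, z axes, in that order (R = Rz(yaw) Ry(pitch) Rx(roll)).
In Python, from workcell import robot, kinematics, monitor, vision gives the robot as it stands. The module is installed in compiled form; this text tells all that it offers. Calls block until the motion is done:
- robot.move_ptp(position, orientation): joint-space move of the TCP to a pose.
- robot.move_straight(position, frame=None, velocity=0.15, max_force=None): straight line of the TCP; frame=None keeps the orientation; velocity is the mean speed in m/s. With max_force (N) it stops when the force on the tool has changed by that much, and returns True; else False.
- robot.goto_joints(angles): joint-space move.
- robot.gripper_to(opening, grip_force=None): opening from 0.0 (shut) to 1.0 (fully open); grip_force is the grip in N (None keeps the last); returns when the fingers have stopped.
- robot.pause(seconds).
- kinematics.ik(position, orientation): joint angles nearest the present ones, or None.
- monitor.read_state(): the state.
- vision.grab_frame(name): name is "scene" or "top" or "wrist"; returns a dict with "color" (400x640x3 uint8, red, green, blue), "z_map" (400x640 float32, m along the optical axis (not along the pixel's ray), 0 where there is no reading), "fx", "fy", "cx", "cy" (pixels), "rvec" (rotation vector, rad) and "tvec" (3), from world to camera coordinates, as OpenCV has them; the wrist camera has in their place "hand_eye" (4x4, takes a point from camera to tool coordinates, whose origin is the TCP and whose axes are the flange's). Camera axes: x right, y down, z forward; pixel columns grow to the right and rows downward; lengths in m; the calibration is good to about 2 mm. A picture is of the moment at which its call begins: read the wrist's pose just before it.
A pose or a line that the arm cannot do raises robot.IKError and nothing moves.
- robot.sign_off(): hands the job in, once; it reports no verdict.
Trained networks look in the newest picture that a camera, given by its name, has taken for a name from the list of things; names that differ only in an ending like _2 or _b are one class to them, and where a whole thing is asked for, a point or a joint stands for the part that bears it (a point fixed in the world has none). Each returns a list of dicts, best first, with "conf" (0 to 1); they miss things now and then, are a little off and sometimes report something else, mostly with a low value. They report only what shows in the picture. A call takes as long as a camera call. They do not tell look-alikes from the thing itself.
- vision.cut_out(camera, name): "mask" (400x640 bool, what is visible of it) and "extent" ([left, top, width, height] in pixels, round what is visible of it).
The state is a dict: "time_s": time; "joint_pos": joint angles; "qd": joint speeds; "joint_efforts": joint torques, N m; "tool_pos": TCP position; "orientation": TCP orientation; "force": force on the tool from outside, world axes, zero at the start; "torque": the same for the moment, N m; "opening": opening from 0.0 (shut) to 1.0 (fully open).
Only numpy, scipy, OpenCV 4.12 (cv2) and the standard library are available. Lean on these libraries where they do the work, as an engineer would, in place of code of your own. Each camera call takes 0.05 s, during which the arm holds its last target.

## Working session

There is one attempt and no reset: what is moved stays moved. The work goes in short steps, each a Python script; the robot and the scene stay as the last script left them, time stands still between calls to the robot, and variables do not carry over. Pictures are saved under pics/ and viewed, and the job is handed in when it is done.

```bash
mkdir -p pics; cat > h.py <<'E'
import numpy as np, cv2
from workcell import robot, kinematics, monitor, vision
def save(n,im): cv2.imwrite('pics/'+n+'.png', im[...,::-1])
def pts(f):
    z=f["z_map"]; v,u=np.indices(z.shape)
    P=np.stack([(u-f["cx"])/f["fx"]*z,(v-f["cy"])/f["fy"]*z,z],-1)
    R=cv2.Rodrigues(np.array(f["rvec"],float))[0]; t=np.array(f["tvec"],float).reshape(3)
    return (P-t)@R, z>0
def proj(f,X):
    return cv2.projectPoints(np.array(X,float).reshape(-1,3),np.array(f["rvec"],float),np.array(f["tvec"],float),np.array([[f["fx"],0,f["cx"]],[0,f["fy"],f["cy"]],[0,0,1.]]),None)[0].reshape(-1,2)
E
python3 - <<'E'
from h import *
for n in("top","scene"):
    f=vision.grab_frame(n); save(n+"0",f["color"])
    if n=="top": np.savez("top0.npz",**f)
    R=cv2.Rodrigues(np.array(f["rvec"],float))[0]; print(n,-R.T@np.array(f["tvec"]).reshape(3))
    for k in ["red","yellow","green","blue"]:
        for w in("scraper_","saddle_"):
            print(w+k,[(d["extent"],round(d["conf"],2)) for d in vision.cut_out(n,w+k)])
    for k in("rest","tray"): print(k,[(d["extent"],round(d["conf"],2)) for d in vision.cut_out(n,k)])
print(monitor.read_state())
E
```

```text
top [ 0.32186412 -0.0844787   1.30846105]
scraper_red [([313.9, 153.0, 9.6, 54.7], 0.6), ([364.0, 171.4, 17.1, 51.6], 0.17)]
saddle_red [([139.4, 143.0, 118.5, 80.4], 0.68), ([310.6, 163.5, 16.6, 52.3], 0.47)]
scraper_yellow [([196.5, 259.6, 48.3, 14.5], 0.98), ([284.7, 260.7, 41.7, 12.1], 0.89), ([431.8, 145.9, 53.7, 30.0], 0.62)]
saddle_yellow [([334.9, 168.2, 19.9, 50.5], 0.59), ([313.3, 154.7, 14.3, 51.3], 0.19)]
scraper_green [([366.3, 161.3, 15.2, 51.5], 0.67)]
saddle_green [([365.3, 170.0, 16.5, 50.9], 0.68)]
scraper_blue [([394.7, 165.5, 9.1, 51.1], 0.78)]
saddle_blue [([385.7, 174.7, 18.1, 55.7], 0.77), ([140.8, 146.6, 118.9, 78.2], 0.68)]
rest [([300.7, 145.5, 113.7, 84.6], 0.87), ([313.0, 153.2, 14.6, 54.4], 0.15)]
tray [([140.8, 144.7, 114.7, 78.3], 0.85)]
scene [0.83323255 0.307702   1.00497783]
scraper_red [([256.5, 206.4, 48.8, 29.8], 0.83)]
saddle_red [([263.3, 199.4, 51.7, 41.9], 0.53), ([303.5, 244.3, 149.3, 144.2], 0.47)]
scraper_yellow [([239.5, 181.9, 51.2, 34.1], 0.94), ([339.2, 161.3, 30.6, 40.5], 0.88), ([395.7, 214.9, 38.5, 48.8], 0.75), ([151.4, 141.2, 48.6,
[... 352 characters left out ...]
([301.2, 244.8, 152.2, 145.0], 0.95)]
{'time_s': 1.1, 'joint_pos': array([-8.03468923e+01,  2.18058983e+01,  7.43343719e+01,  6.74701454e-04,
        8.38582736e+01, -1.23366383e+01]), 'qd': array([-0.05178618,  0.01087701, -0.03430144, -0.06594425,  0.06899881,
        0.00517153]), 'joint_efforts': array([ 2.76565042e-03, -4.48328018e+01, -2.31461620e+01, -8.01276178e-05,
        5.20914273e-04,  3.92859010e-05]), 'tool_pos': array([ 0.20593407, -0.50998005,  0.19233752]), 'orientation': array([ 1.79998434e+02, -3.44215557e-04,  2.19896739e+01]), 'force': array([ 0.41024163,  0.1926887 , -0.09825842]), 'torque': array([-0.01200067, -0.00190537, -0.01410433]), 'opening': 0.9977693381970196}
```

View pics/top0.png

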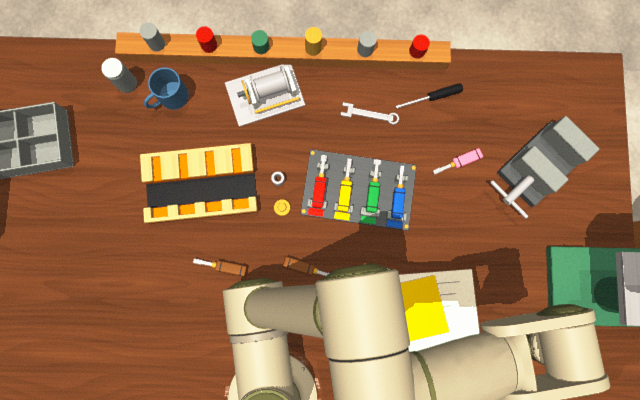

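View pics/scene0.png

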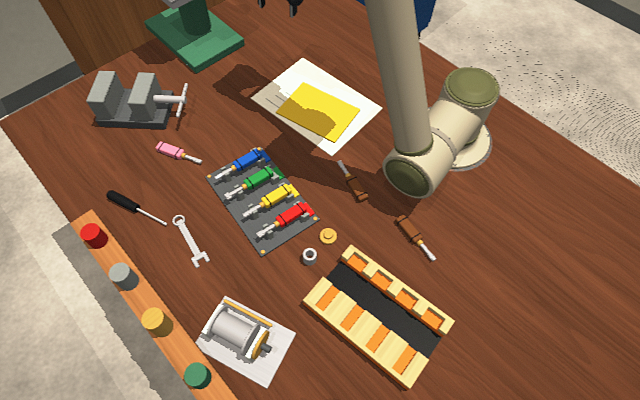

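```bash
python3 - <<'E'
import cv2
im=cv2.imread('pics/top0.png')
cv2.imwrite('pics/top0r.png',cv2.resize(im[135:240,290:425],None,fx=5.5,fy=5.5,interpolation=cv2.INTER_CUBIC))
cv2.imwrite('pics/top0t.png',cv2.resize(im[135:240,130:265],None,fx=5.5,fy=5.5,interpolation=cv2.INTER_CUBIC))
E
```

```text
(no output)
```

View pics/top0r.png

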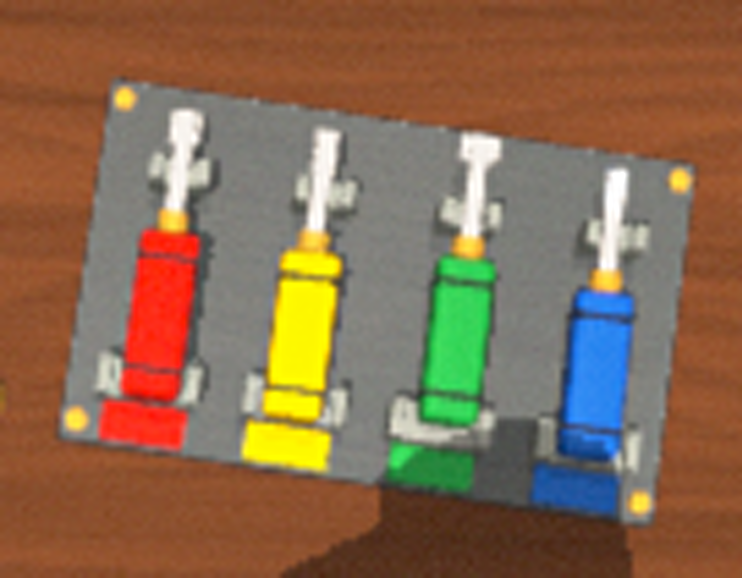

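View pics/top0t.png

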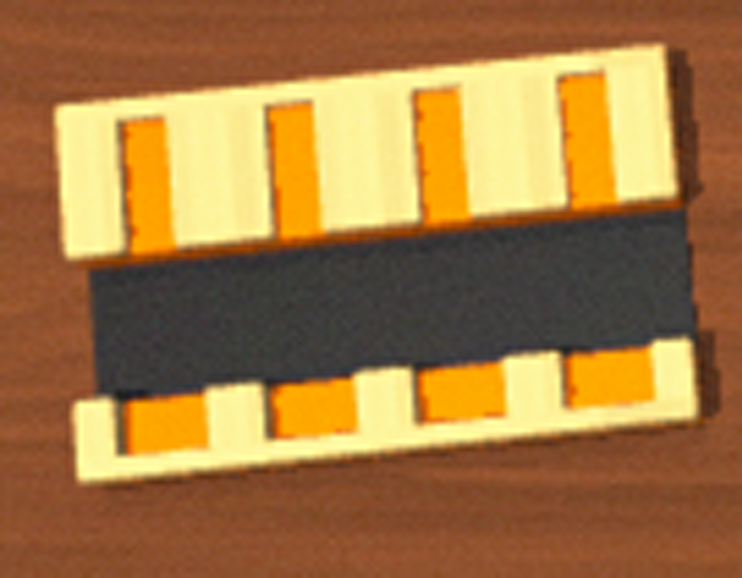

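The rest is at about (358,188) and the tray at (200,183). Image left is +y, so the row from left to right is red (319,190), yellow (345,190), green (374,190), blue (399,195). The target pockets are red → y=-105, yellow → -35, green → +35, blue → +105.

The things shaped like scraper_yellow are brown (220,266), brown (305,266), pink (459,161) and yellow (345,190). The one I want is the yellow one in the yellow-tabbed saddle, and the enlarged crop confirms it.

```bash
cat >> h.py <<'E'
def rect(P2):
    (c,s,a)=cv2.minAreaRect((P2*1000).astype(np.float32)); 
    return np.array(c)/1000,s,a
def T_tool():
    s=monitor.read_state(); from scipy.spatial.transform import Rotation as Ro
    T=np.eye(4);T[:3,:3]=Ro.from_euler('xyz',s["orientation"],degrees=True).as_matrix();T[:3,3]=s["tool_pos"];return T
def wpts(f,T):
    z=f["z_map"]; v,u=np.indices(z.shape)
    P=np.stack([(u-f["cx"])/f["fx"]*z,(v-f["cy"])/f["fy"]*z,z],-1)
    M=T@np.array(f["hand_eye"]); return P@M[:3,:3].T+M[:3,3], z>0
def colmask(c):
    h=cv2.cvtColor(c,cv2.COLOR_RGB2HSV); H,S,V=h[...,0].astype(int),h[...,1],h[...,2]
    b=(S>150)&(V>60)
    return dict(red=b&((H<6)|(H>174)),yellow=b&(H>26)&(H<34),green=b&(H>50)&(H<85),blue=b&(H>98)&(H<125))
E
python3 - <<'E'
from h import *
f=dict(np.load("top0.npz")); W,ok=pts(f)
m=np.zeros(ok.shape,bool); m[130:240,125:268]=1
t=m&ok&(W[...,2]>.033)&(W[...,2]<.05); print("tray",t.sum(),np.median(W[t][:,2]),rect(W[t][:,:2]))
m=np.zeros(ok.shape,bool); m[140:240,296:422]=1
t=m&ok&(W[...,2]>.004)&(W[...,2]<.07)
n,l,st,_=cv2.connectedComponentsWithStats(t.astype(np.uint8)); t=l==1+np.argmax(st[1:,4])
print("rest",t.sum(),rect(W[t][:,:2]))
cm=colmask(f["color"])
for k,c in cm.items():
    t=m&ok&c&(W[...,2]>.038)&(W[...,2]<.06); print(k,t.sum(),np.median(W[t][:,2]),rect(W[t][:,:2]))
E
```

```text
tray 3132 0.03813970016725463 (array([0.54118518, 0.21193697]), (181.4039306640625, 291.0838928222656), 7.557079315185547)
rest 6210 (array([ 0.53781793, -0.21110811]), (289.6337585449219, 184.4049072265625), 82.87776947021484)
red 316 0.04567698655342325 (array([ 0.52142938, -0.10395338]), (27.573575973510742, 77.6303939819336), 83.28992462158203)
yellow 254 0.04636887783106018 (array([ 0.51493182, -0.17124036]), (24.69477653503418, 76.92961883544922), 83.25817108154297)
green 281 0.045851565818257105 (array([ 0.51322736, -0.24482086]), (27.767751693725586, 78.67237091064453), 83.00901794433594)
blue 309 0.04574453365854416 (array([ 0.49881128, -0.31051758]), (28.472883224487305, 79.43016052246094), 84.72461700439453)
```

```bash
python3 - <<'E'
from h import *
f=vision.grab_frame("wrist"); print(np.round(np.array(f["hand_eye"]),3),f["fx"],f["cx"],f["cy"])
for p,y in [((.52,-.21,.30),-7),((.54,.21,.30),7.5),((.52,-.11,.019),-7),((.49,-.31,.019),-7),((.52,.11,.015),7.5),((.54,.31,.015),7.5)]:
    for a in(0,180):
        q=kinematics.ik(p,[180,0,y+a]); print(p,y+a,None if q is None else np.round(q))
E
```

```text
[[ 0.    -0.951 -0.311  0.08 ]
 [ 1.     0.     0.001 -0.   ]
 [-0.    -0.311  0.951 -0.182]
 [ 0.     0.     0.     1.   ]] 309.62082293142345 324.2624024365437 200.59702984409526
(0.52, -0.21, 0.3) -7 [-34.  20.  59.  -0. 100.  63.]
(0.52, -0.21, 0.3) 173 [ -34.   20.   59.    0.  100. -117.]
(0.54, 0.21, 0.3) 7.5 [ 10.  22.  56.  -0. 102.  92.]
(0.54, 0.21, 0.3) 187.5 [ 10.  22.  56.   0. 102. -88.]
(0.52, -0.11, 0.019) -7 [-25.  31.  91.  -0.  58.  72.]
(0.52, -0.11, 0.019) 173 [ -25.   31.   91.    0.   58. -108.]
(0.49, -0.31, 0.019) -7 [-44.  35.  83.  -0.  62.  53.]
(0.49, -0.31, 0.019) 173 [ -44.   35.   83.    0.   62. -127.]
(0.52, 0.11, 0.015) 7.5 [-1. 31. 92. -0. 57. 82.]
(0.52, 0.11, 0.015) 187.5 [ -1.  31.  92.   0.  57. -98.]
(0.54, 0.31, 0.015) 7.5 [ 19.  39.  76.  -0.  66. 101.]
(0.54, 0.31, 0.015) 187.5 [ 19.  39.  76.   0.  66. -79.]
```

```bash
python3 - <<'E'
from h import *
for n,p,y in [("rest",(.52,-.20,.18),-7),("tray",(.54,.21,.18),7.5)]:
    robot.move_ptp(p,[180,0,y]); T=T_tool(); f=vision.grab_frame("wrist"); save("w_"+n,f["color"]); np.savez("w_"+n+".npz",T=T,**f)
print(monitor.read_state()["time_s"])
E
```

```text
4.3917
```

View pics/w_rest.png

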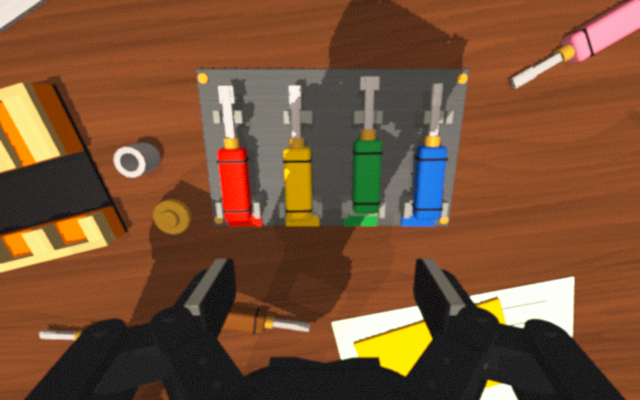

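View pics/w_tray.png

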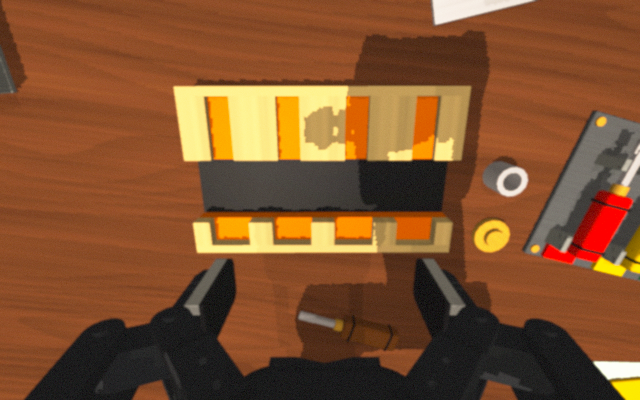

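```bash
python3 - <<'E'
from h import *
from scipy.spatial import cKDTree
f=dict(np.load("w_rest.npz")); W,ok=wpts(f,f["T"])
m=np.zeros(ok.shape,bool); m[60:230,195:470]=1
cm=colmask(f["color"]); 
h=cv2.cvtColor(f["color"],cv2.COLOR_RGB2HSV); cm["yellow"]=(h[...,1]>150)&(h[...,0]>20)&(h[...,0]<34)&(h[...,2]>80)
for k,c in cm.items():
    t=m&ok&c&(W[...,2]>.040)&(W[...,2]<.06); n,l,st,_=cv2.connectedComponentsWithStats(t.astype(np.uint8)); t=l==1+np.argmax(st[1:,4])
    print(k,t.sum(),np.median(W[t][:,2]),rect(W[t][:,:2]))
f=dict(np.load("w_tray.npz")); W,ok=wpts(f,f["T"])
m=np.zeros(ok.shape,bool); m[75:265,170:475]=1
t=m&ok&(W[...,2]>.035)&(W[...,2]<.046)
c,s,a=rect(W[t][:,:2]); print("tray",np.median(W[t][:,2]),c,s,a)
yaw=np.radians(a if a<45 else a-90)
L=(W[...,:2]-c)@np.array([[np.cos(yaw),-np.sin(yaw)],[np.sin(yaw),np.cos(yaw)]])
z=W[...,2]
# trough
for n,lo,hi in[("trough",-.005,.013),("top",.035,.046)]:
    for y0 in(-.07,0,.07):
        q=m&ok&(z>lo)&(z<hi)&(abs(L[...,1]-y0)<.005); x=np.sort(L[q][:,0]*1000)
        d=np.where(np.diff(x)>8)[0]; print(n,y0,x[0].round(1),[(x[i].round(1),x[i+1].round(1)) for i in d],x[-1].round(1))
for nm,x0,x1 in[("handle",-.078,-.062),("blade",.03,.07)]:
    q=m&ok&(z>.035)&(z<.046)&(L[...,0]>x0)&(L[...,0]<x1); y=np.sort(L[q][:,1]*1000); d=np.where(np.diff(y)>10)[0]
    print(nm,y[0].round(1),[((y[i]+y[i+1])/2).round(1) for i in d],y[-1].round(1),[(y[i+1]-y[i]).round(1) for i in d])
    for k in(.0,):
        q=m&ok&(z<.034)&(z>.015)&(L[...,0]>x0)&(L[...,0]<x1); print(np.median(z[q]))
E
```

```text
red 1573 0.04847133847879953 (array([ 0.51858954, -0.10409393]), (28.445863723754883, 65.20509338378906), 83.49723815917969)
yellow 1501 0.048595100049702744 (array([ 0.51049823, -0.17098903]), (28.08072853088379, 65.0166244506836), 83.3555908203125)
green 1241 0.048637622982669826 (array([ 0.51601996, -0.24464525]), (26.76959991455078, 52.04862594604492), 83.58377838134766)
blue 1542 0.04865924012875661 (array([ 0.49430301, -0.30998102]), (27.492755889892578, 66.59502410888672), 84.23155212402344)
tray 0.04073300974815014 [0.54291614 0.21147888] (180.3030242919922, 291.226318359375) 7.5203938484191895
trough -0.07 -128.7 [(np.float64(-110.4), np.float64(-53.3)), (np.float64(10.9), np.float64(92.3))] 102.7
trough 0 -129.2 [(np.float64(-109.9), np.float64(-53.3)), (np.float64(10.9), np.float64(92.4))] 102.8
trough 0.07 -128.8 [(np.float64(-110.3), np.float64(-53.1)), (np.float64(10.0), np.float64(92.6))] 102.9
top -0.07 -89.3 [(np.float64(-52.1), np.float64(17.9))] 89.9
top 0 -89.0 [(np.float64(-52.0), np.float64(18.0))] 90.0
top 0.07 -89.3 [(np.float64(-52.3), np.float64(17.0))] 90.1
handle -145.6 [np.float64(-104.8), np.float64(-35.0), np.float64(34.4), np.float64(104.5)] 144.7 [np.float64(43.7), np.float64(43.9), np.float64(44.5), np.float64(43.6)]
0.024890196684735966
blade -145.6 [np.float64(-104.7), np.float64(-35.0), np.float64(34.7), np.float64(104.7)] 145.4 [np.float64(23.2), np.float64(23.8), np.float64(23.7), np.float64(23.1)]
0.031745971850606014
```

```bash
python3 - <<'E'
from h import *
import json
f=dict(np.load("w_rest.npz")); W,ok=wpts(f,f["T"]); z=W[...,2]
m=np.zeros(ok.shape,bool); m[60:232,195:470]=1
out={}
for k,c in dict(red=(.5186,-.1041),yellow=(.5105,-.171),green=(.516,-.2446),blue=(.4943,-.31)).items():
    t=m&ok&(z>.0445)&(z<.055)&(np.hypot(W[...,0]-c[0],W[...,1]-c[1])<.06)
    n,l,st,_=cv2.connectedComponentsWithStats(t.astype(np.uint8)); t=l==1+np.argmax(st[1:,4])
    P=W[t][:,:2]; cc,s,a=rect(P); yaw=np.radians(a-90 if a>45 else a); u=np.array([np.cos(yaw),np.sin(yaw)])
    if s[0]<s[1]: pass
    x=(P-cc)@u; y=(P-cc)@[-u[1],u[0]]
    o=cc+.005*u
    print(k,t.sum(),cc,np.round(s,1),a,x.min(),x.max(),y.min(),y.max(),"origin",o)
    out[k]=[*o,float(np.degrees(yaw))]
json.dump(out,open("scr.json","w")); print(out)
E
```

```text
red 1989 [ 0.53039575 -0.10531523] [28.7 88.5] 83.7811050415039 -0.044254352491225425 0.044254265438388674 -0.01434377156532826 0.014343769376755137 origin [ 0.53536633 -0.10585687]
yellow 1987 [ 0.52231805 -0.17225978] [28.3 88.8] 83.43934631347656 -0.04441231849874235 0.04441226208932872 -0.014131681284079503 0.014131650672760013 origin [ 0.52728531 -0.17283106]
green 2037 [ 0.52127655 -0.24579144] [28.3 88.4] 83.45187377929688 -0.04421432967471364 0.04421433577776221 -0.014131016925252317 0.014130944642458896 origin [ 0.52624393 -0.24636163]
blue 2017 [ 0.50657336 -0.31129306] [28.3 89.9] 84.89759063720703 -0.04494696888944823 0.04494685402575534 -0.014165401605455808 0.01416541537550975 origin [ 0.51155355 -0.31173774]
{'red': [np.float64(0.5353663284229683), np.float64(-0.1058568673241148), -6.218894958496094], 'yellow': [np.float64(0.5272853115057952), np.float64(-0.1728310556427827), -6.5606536865234375], 'green': [np.float64(0.526243932387482), np.float64(-0.2463616315478568), -6.548126220703125], 'blue': [np.float64(0.5115535508898533), np.float64(-0.3117377412108496), -5.102409362792969]}
```

```bash
cat >> h.py <<'E'
SC=dict(red=(.53039575,-.10531523,-6.22),yellow=(.52231805,-.17225978,-6.56),green=(.52127655,-.24579144,-6.55),blue=(.50657336,-.31129306,-5.1))
TY=7.52; tr=np.radians(TY); TU=np.array([np.cos(tr),np.sin(tr)]); TV=np.array([-TU[1],TU[0]])
TO=np.array([.54291614,.21147888])-.0272*TU
PK=dict(red=-.105,yellow=-.035,green=.035,blue=.105)
def pick(k):
    x,y,a=SC[k]; a2=np.radians(a); x+=.0007*np.cos(a2); y+=.0007*np.sin(a2)
    robot.gripper_to(.62,50)
    robot.move_ptp((x,y,.12),[180,0,a]); robot.move_straight((x,y,.017),velocity=.12)
    robot.gripper_to(0.,50); s=monitor.read_state(); print(k,"grip",s["opening"],s["force"].round(1),s["tool_pos"].round(4))
    robot.move_straight((x,y,.035),velocity=.05); robot.move_straight((x,y,.14),velocity=.2)
    s=monitor.read_state(); print("lifted",s["opening"],s["force"].round(1),s["time_s"])
def place(k):
    p=TO+PK[k]*TV
    robot.move_ptp((*p,.14),[180,0,TY]); robot.move_straight((*p,.03),velocity=.15); robot.pause(.1)
    f0=monitor.read_state()["force"]
    r=robot.move_straight((*p,.0115),velocity=.02,max_force=3); s=monitor.read_state()
    print("down",r,s["tool_pos"].round(4),(s["force"]-f0).round(2),s["opening"])
def release(k):
    p=TO+PK[k]*TV
    robot.gripper_to(.55); robot.move_straight((*p,.12),velocity=.12); print("t",monitor.read_state()["time_s"])
E
python3 - <<'E'
from h import *
pick("red")
f=vision.grab_frame("wrist"); save("g_red",f["color"])
place("red")
E
```

```text
red grip 0.0028819555644442724 [0.  0.2 0.4] [ 0.5311 -0.1054  0.017 ]
lifted -0.0012096266635727587 [-0.7 -1.1 -0.7] 8.775
down False [0.5298 0.1038 0.0116] [-1.44  0.71  0.4 ] -0.001501446669305007
```

View pics/g_red.png

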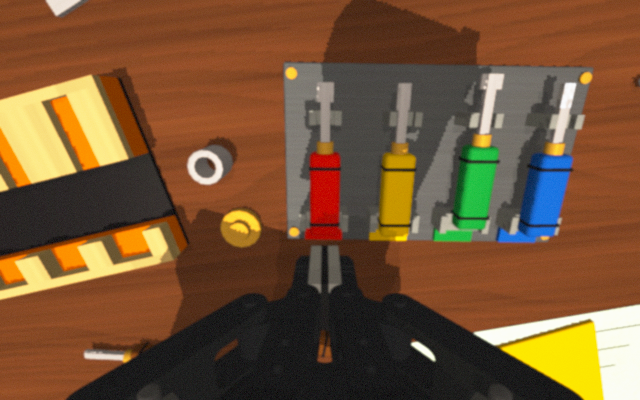

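```bash
python3 - <<'E'
from h import *
p=monitor.read_state()["tool_pos"]; robot.move_straight((p[0],p[1],.15),velocity=.2)
robot.move_ptp((.52,-.2,.18),[180,0,-7]); T=T_tool(); f=vision.grab_frame("wrist"); np.savez("w_rest2.npz",T=T,**f)
save("w_rest2",cv2.resize(f["color"][50:250,180:480],None,fx=2.6,fy=2.6))
W,ok=wpts(f,T); z=W[...,2]
m=np.zeros(ok.shape,bool); m[60:232,195:470]=1
for k,c in SC.items():
    t=m&ok&(z>.0445)&(z<.055)&(np.hypot(W[...,0]-c[0],W[...,1]-c[1])<.06)
    n,l,st,_=cv2.connectedComponentsWithStats(t.astype(np.uint8)); t=l==1+np.argmax(st[1:,4])
    P=W[t][:,:2]; print(k,t.sum(),rect(P),np.percentile(z[t],[5,50,95]))
s=vision.grab_frame("scene"); save("s2",cv2.resize(s["color"][130:270,190:340],None,fx=4,fy=4))
print(monitor.read_state()["time_s"],monitor.read_state()["opening"])
E
```

```text
red 1998 (array([ 0.53039258, -0.10563505]), (28.99671745300293, 88.60614776611328), 82.39070892333984) [0.04560586 0.0484668  0.04977665]
yellow 2002 (array([ 0.52228754, -0.17232413]), (28.161876678466797, 88.79825592041016), 83.35205841064453) [0.04565987 0.04853819 0.04988846]
green 2039 (array([ 0.52151996, -0.24582132]), (28.705915451049805, 88.3893814086914), 83.11766815185547) [0.04575767 0.0485722  0.04994632]
blue 2030 (array([ 0.50684698, -0.31166544]), (28.481834411621094, 89.27923583984375), 84.49240112304688) [0.04586153 0.04862935 0.04997978]
13.8417 -0.0029079082251336165
```

View pics/w_rest2.png

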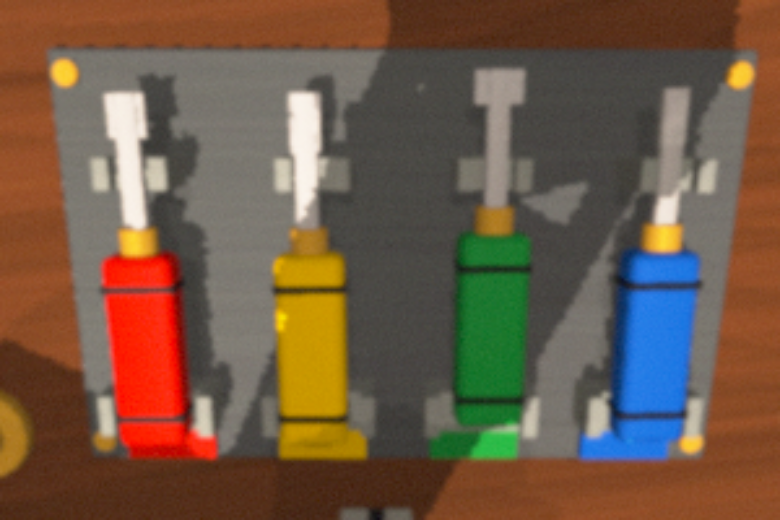

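View pics/s2.png

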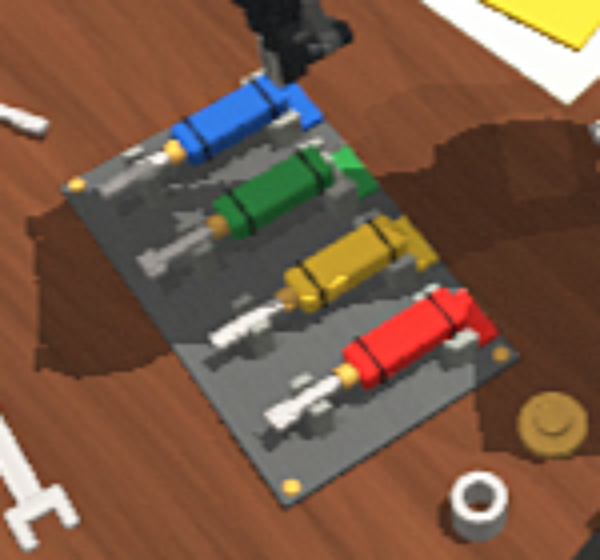

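Red was missed: the fingers closed fully and it only turned slightly in its saddle. I'll check the fingertip geometry in the wrist depth.

```bash
python3 - <<'E'
from h import *
for n in("w_rest","w_rest2"):
    f=dict(np.load(n+".npz")); W,ok=wpts(f,np.eye(4))
    t=ok&(W[...,2]<.06)
    P=W[t]; print(n,t.sum())
    for lo in np.arange(-.12,.03,.01):
        q=P[(P[:,2]>=lo)&(P[:,2]<lo+.01)]
        if len(q): print(round(lo,3),len(q),q.min(0).round(3),q.max(0).round(3))
    save(n+"_f",f["color"][230:])
E
```

```text
w_rest 38696
-0.12 8942 [-0.008 -0.075 -0.12 ] [ 0.019  0.073 -0.11 ]
-0.11 10130 [-0.012 -0.075 -0.11 ] [ 0.017  0.074 -0.1  ]
-0.1 2039 [ 0.    -0.073 -0.1  ] [ 0.015  0.072 -0.09 ]
-0.09 1709 [-0.01  -0.057 -0.09 ] [ 0.013  0.056 -0.08 ]
-0.08 1651 [-0.011 -0.057 -0.08 ] [ 0.012  0.056 -0.07 ]
-0.07 1306 [-0.01  -0.057 -0.07 ] [ 0.013  0.056 -0.06 ]
-0.06 521 [-0.011 -0.055 -0.06 ] [ 0.012  0.054 -0.052]
w_rest2 38369
-0.12 10436 [-0.008 -0.058 -0.12 ] [ 0.019  0.057 -0.11 ]
-0.11 5892 [-0.009 -0.05  -0.11 ] [ 0.019  0.048 -0.1  ]
-0.1 6580 [-0.011 -0.042 -0.1  ] [ 0.015  0.041 -0.09 ]
-0.09 2290 [-0.011 -0.034 -0.09 ] [ 0.015  0.033 -0.08 ]
-0.08 894 [-0.011 -0.016 -0.08 ] [ 0.013  0.016 -0.07 ]
-0.07 743 [ 0.007 -0.014 -0.07 ] [ 0.013  0.013 -0.06 ]
-0.06 615 [ 0.007 -0.014 -0.06 ] [ 0.013  0.013 -0.05 ]
-0.05 246 [ 0.007 -0.013 -0.05 ] [ 0.013  0.013 -0.043]
```

View pics/w_rest2_f.png

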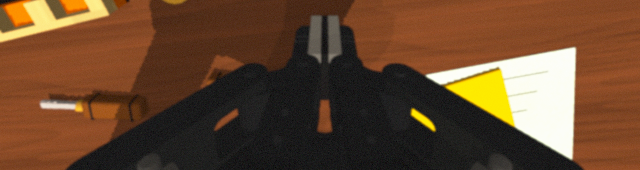

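The wrist depth and the picture both show the fingertips about 42 mm short of the stated TCP, with the front edge at v≈245 instead of about 214. So the fingers closed above the handle. A guarded touch on free bench will confirm it.

```bash
python3 - <<'E'
from h import *
# free spot check from top: y -.03..0.03?
p=(.43,-.10)
robot.move_ptp((*p,.06),[180,0,-7]); robot.move_straight((*p,.0),velocity=.1); robot.pause(.05)
f=vision.grab_frame("scene"); save("touch",f["color"][100:330,150:450])
print(monitor.read_state()["tool_pos"],monitor.read_state()["force"])
r=robot.move_straight((*p,-.05),velocity=.03,max_force=5); s=monitor.read_state(); print(r,s["tool_pos"],s["force"],s["time_s"])
robot.move_straight((*p,.09),velocity=.25)
E
```

```text
[ 0.43051812 -0.10031235  0.00061031] [0.28988567 0.645895   0.1145516 ]
True [ 0.42992492 -0.09996494 -0.03897039] [-0.95888477  0.7116611   8.07881185] 16.6333
```

View pics/touch.png

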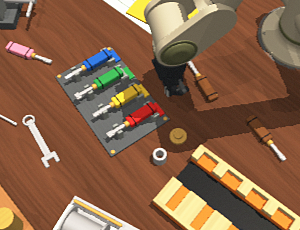

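The touch confirms it: contact came at a reported z of -0.039, so the real tips sit about 40 mm behind the reported TCP. I'll shift all heights by that amount and retry red.

```bash
cat >> h.py <<'E'
D=.040
SC["red"]=(.53039258,-.1055,-6.9)
def pick(k,open_=.62):
    x,y,a=SC[k]; a2=np.radians(a); x+=.0007*np.cos(a2); y+=.0007*np.sin(a2)
    robot.gripper_to(open_,50)
    robot.move_ptp((x,y,.095-D),[180,0,a])
    hit=robot.move_straight((x,y,.017-D),velocity=.12,max_force=12)
    if hit: print("HIT",monitor.read_state()["tool_pos"]); return False
    robot.gripper_to(0.,50); s=monitor.read_state(); print(k,"grip",s["opening"],s["force"].round(1),s["tool_pos"].round(4))
    if s["opening"]<.15: return False
    robot.move_straight((x,y,.035-D),velocity=.05); robot.move_straight((x,y,.105-D),velocity=.2)
    s=monitor.read_state(); print("lifted",s["opening"],s["force"].round(1),s["time_s"]); return True
def place(k):
    p=TO+PK[k]*TV
    robot.move_ptp((*p,.105-D),[180,0,TY]); robot.move_straight((*p,.022-D),velocity=.12); robot.pause(.1)
    f0=monitor.read_state()["force"]
    r=robot.move_straight((*p,.0105-D),velocity=.02,max_force=3); s=monitor.read_state()
    print("down",r,s["tool_pos"].round(4),(s["force"]-f0).round(2),s["opening"])
def release(k):
    p=TO+PK[k]*TV
    robot.gripper_to(.55); robot.move_straight((*p,.095-D),velocity=.12); print("t",monitor.read_state()["time_s"])
E
python3 - <<'E'
from h import *
if pick("red"):
    f=vision.grab_frame("wrist"); save("g_red2",f["color"])
    place("red"); f=vision.grab_frame("wrist"); save("p_red",f["color"])
E
```

```text
red grip 0.3215018969924964 [-1.2  1.2  6. ] [ 0.5315 -0.1058 -0.0221]
lifted 0.32375951129362424 [-0.1 -0.  -1.4] 20.5083
down True [ 0.5297  0.1039 -0.0261] [0.33 0.13 4.64] 0.31139491633849303
```

View pics/g_red2.png

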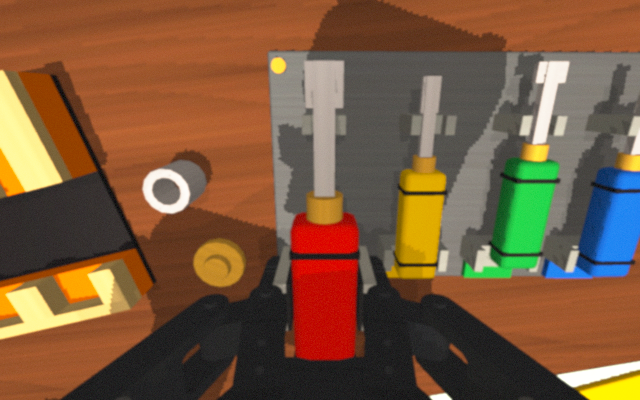

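View pics/p_red.png

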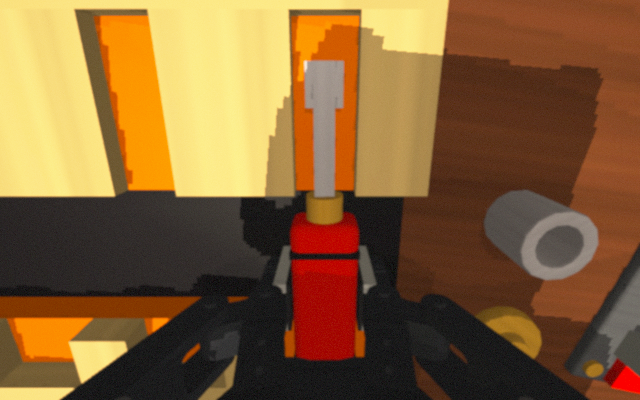

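Red is held square, and contact came 4 mm lower than at the pick, as expected for seating (28→24). It sits centred in the rightmost pocket, with the tip at about (324,85). I'll release it and do yellow next.

```bash
python3 - <<'E'
from h import *
release("red"); f=vision.grab_frame("wrist"); save("r_red",f["color"])
if pick("yellow"):
    place("yellow"); f=vision.grab_frame("wrist"); save("p_yellow",f["color"])
E
```

```text
t 24.0
yellow grip 0.31734463123030743 [-1.2  0.2  6.2] [ 0.5235 -0.1725 -0.0221]
lifted 0.3191070598653259 [-0.9  0.3 -1.7] 27.5
down True [ 0.5205  0.1733 -0.0261] [-0.72 -0.05  7.8 ] 0.32002278534100354
```

View pics/r_red.png

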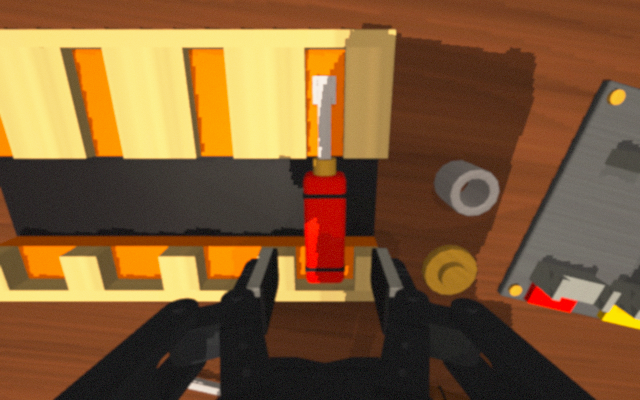

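View pics/p_yellow.png

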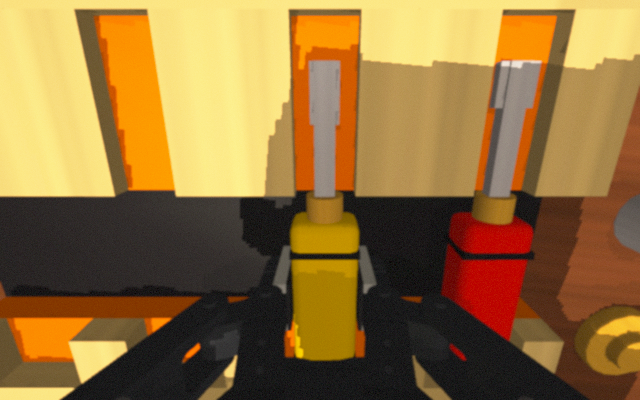

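Red is home, with its handle end at (325,280), and yellow is centred in the next pocket. On to green and blue.

```bash
python3 - <<'E'
from h import *
release("yellow")
if pick("green"):
    place("green"); f=vision.grab_frame("wrist"); save("p_green",f["color"])
E
```

```text
t 31.4083
green grip 0.324046939758523 [-0.9  1.   5.5] [ 0.5224 -0.2462 -0.0221]
lifted 0.3239852054666633 [ 0.9  0.4 -1.5] 35.3417
down True [ 0.5114  0.2426 -0.0261] [-0.54 -0.12  5.44] 0.31599094977146724
```

View pics/p_green.png

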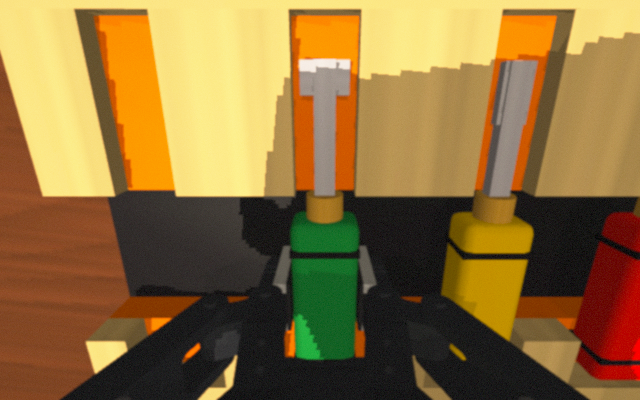

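Green's broad tip fits between the pocket walls, spanning about 300–350 inside 292–357.

```bash
python3 - <<'E'
from h import *
release("green")
if pick("blue"):
    place("blue"); release("blue")
    robot.move_ptp((.54,.21,.18),[180,0,7.5]); T=T_tool(); f=vision.grab_frame("wrist"); save("end_w",f["color"])
    W,ok=wpts(f,T); z=W[...,2]; L=(W[...,:2]-TO)@np.stack([TU,TV],1)
    for k,y in PK.items():
        t=ok&(z>.0405)&(z<.052)&(abs(L[...,1]-y)<.025)&(L[...,0]>-.024)&(L[...,0]<.05)
        t2=ok&(z>.0405)&(z<.052)&(abs(L[...,1]-y)<.018)&(L[...,0]>-.06)&(L[...,0]<.05)
        c,s,a=rect(L[t]); q=z[t2]; A=np.c_[L[t2],np.ones(t2.sum())]; g=np.linalg.lstsq(A,q,rcond=None)[0]
        print(k,"c",c.round(4),np.round(s,1),round(a,1),"z",np.median(q).round(4),"x",L[t2][:,0].min().round(4),L[t2][:,0].max().round(4),"tilt",np.degrees(g[:2]).round(2))
    s=vision.grab_frame("scene"); save("end_s",s["color"]); print(monitor.read_state()["time_s"])
E
```

```text
t 39.7083
blue grip 0.32330048233527825 [-0.5  1.2  5.9] [ 0.5077 -0.3117 -0.022 ]
lifted 0.3165003345753333 [-0.6  0.6 -1. ] 44.0917
down True [ 0.5022  0.312  -0.026 ] [-0.74  1.04  5.2 ] 0.31845894041069683
t 48.8667
red c [ 0.0129 -0.1049] [49.6 73.6] 90.0 z 0.0445 x -0.0598 0.0497 tilt [ 0.03 -1.33]
yellow c [ 0.0129 -0.035 ] [73.6 48.8] 0.2 z 0.0444 x -0.0598 0.0497 tilt [ 0.02 -0.35]
green c [0.0129 0.0351] [49.8 73.7] 90.0 z 0.0444 x -0.0598 0.0497 tilt [0.06 0.51]
blue c [0.0129 0.1051] [73.7 48.7] 0.0 z 0.0444 x -0.06 0.0497 tilt [0.06 1.15]
49.6667
```

View pics/end_w.png

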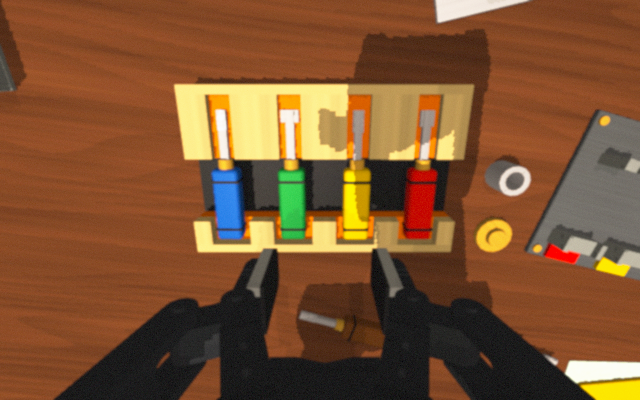

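View pics/end_s.png

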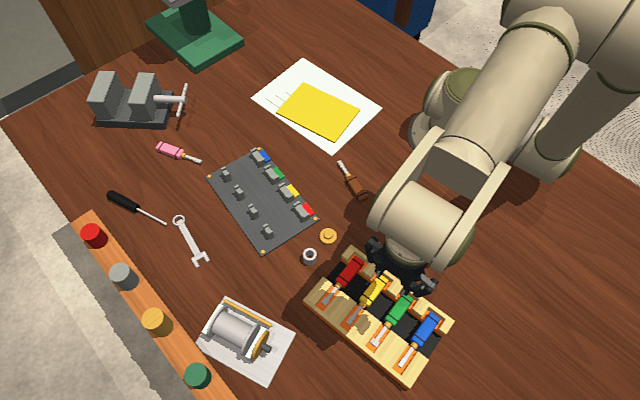

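```bash
python3 - <<'E'
from h import *
T=T_tool(); f=vision.grab_frame("wrist")
W,ok=wpts(f,T); z=W[...,2]; L=(W[...,:2]-TO)@np.stack([TU,TV],1)
for k,y in PK.items():
    t=ok&(z>.0425)&(z<.052)&(abs(L[...,1]-y)<.03)&(L[...,0]>-.06)&(L[...,0]<.05)
    n,l,st,_=cv2.connectedComponentsWithStats(t.astype(np.uint8)); t=l==1+np.argmax(st[1:,4])
    c,s,a=rect(L[t]); g=np.linalg.lstsq(np.c_[L[t],np.ones(t.sum())],z[t],rcond=None)[0]
    print(k,"c",c.round(4),np.round(s,1),round(a,1),"z",np.median(z[t]).round(4),"tilt",np.degrees(g[:2]).round(2))
robot.sign_off()
E
```

```text
red c [-0.006  -0.1052] [78.  28.3] 0.5 z 0.0448 tilt [-0.15 -0.49]
yellow c [-0.0061 -0.0352] [78.3 28. ] 0.3 z 0.0447 tilt [-0.09 -0.17]
green c [-0.0052  0.0349] [27.9 80.2] 89.8 z 0.0447 tilt [-0.21 -0.13]
blue c [-0.0062  0.1046] [28.9 78.3] 89.6 z 0.0447 tilt [-0.09  0.15]
the job is handed in; nothing more can be done
```

All four scrapers are in the tray in reverse order: red in the rightmost pocket, then yellow, green, and blue in the leftmost. Each was lowered until a light contact (about 5–8 N), then released. I handed the job in at about 50 s.

**Last checks:** In the final depth check each handle was within about 1 mm of its pocket's home position, within 0.5° of parallel and flat to 0.5°. The tops were at about 44.7 mm against 44 mm expected, and the wrist depth had been reading 0.5–0.7 mm high throughout. In the final pictures the saddles are empty and the gripper is clear of everything.

**What went wrong:**
- **First grasp of red:** it closed on empty air above the handle. The fingertips are really about 40 mm short of the stated tool point. I saw this in the wrist depth and confirmed it with a gentle touch on the bench, then corrected all heights. The miss may have turned red by about 1° in its saddle, and it was picked up normally afterwards.
- **First numeric check at the end:** it was useless because its height threshold took in the tray rim. The figures above come from the repeat.

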